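# Tare the flask on the balance without touching the panel

## Task

Tare the empty flask standing on the balance: first push the draught shield's sliding top cover fully shut by its grip bar with the fingertips, without gripping it, then point at the tare sensor, the touch-free sensor window on the right of the operating panel as the operator facing it sees it, holding the fingertips about 2 cm above it for two seconds without touching the panel. Then draw the hand back well away from the balance. Work gently, keep the hand from over the left-hand sensor (it prints), and leave the flask on the pan and the things beside the balance standing where they are.

Things in the scene. Friction and masses are not known exactly. Their poses are not given: they have to be found in the camera images.
- balance: white laboratory balance, fixed, 355 long (x) x 210 wide (y). Origin: centre of its underside; +x from the operator's side (panel) to the rear, +y to the operator's left; yaw within +-17 deg. x -185 to -55: sloping panel; x -55 to 125: glass draught-shield chamber, 200 wide, z 72 to 244; x 125 to 165: rear column, to z 236. Nothing of it above z 268
- panel: grey operating panel at the front of the balance, 130 (x) x 210 (y); its face rises from z 45 at the front edge (x -185) to z 70 at the glass (x -55). Flat black display in the middle, a row of small flat keys in front of it, a round sensor window either side. Not to be touched. Origin and axes as balance
- tare_sensor (a point): centre of the right-hand sensor window: round black lens 19 across in a metal ring 25 across, flush with the panel face, at balance x -135, y -82, z 57. The face slopes 11 deg; the shield's front glass stands 80 behind. Axes as balance. It sees a fingertip within about 25 sideways and 50 above
- print_sensor (a point): centre of the left-hand sensor window, same look, at balance x -135, y +82, z 57. Leave alone
- cover (a joint): how far the shield's sliding top cover is open, m: 0 fully shut (a firm end stop), grows as the cover slides to the balance's +x (rearward), at most 0.11. It starts 0.04 to 0.085 open. It slides level with about 1 to 2 N of friction, stays where it is left, and needs only a few newtons: do not drive it hard into the stop
- cover_grip (a point): centre of the top of the cover's grip bar, moves with the cover: black upright bar 12 thick (x), 130 long (y), top z 268. Behind it the cover is glass, top z 244, reaching 157 back, so 24 of bar height is free to push on. Pushing its rear face to the balance's -x shuts the cover; shut, this point is at balance x -42, y 0. Axes as balance
- pan_flask: empty 50 ml volumetric flask, clear glass, 49 across, 130 tall, loose on the round weighing pan (pan top z 82) inside the chamber; its top stays 28 below the cover. Origin: centre of its base
- stoppered_flask: stoppered volumetric flask, clear glass with white stopper, 63 across, 182 tall, loose on the bench beside the balance. Origin: centre of its base
- beaker: small glass beaker, 68 across, 70 tall, loose on the bench beside the balance. Origin: centre of its base
- wash_bottle: white plastic bottle, 58 across, 130 tall, loose on the bench beside the balance. Origin: centre of its base

How it is judged (in metres and radians):
On the way, in this order (a step that is already met when the one before it is completed fails the run):
1. the top cover is pushed fully shut (less than 4 mm open) (value of joint cover below 0.004 m), for 0.3 s.
2. with the cover shut, the point between the finger pads stays within 25 mm sideways of the tare sensor and 15 to 75 mm above it (tips just above it) for 1.5 s (value of joint cover below 0.004 m and horizontal distance between the grasp point and tare_sensor below 0.025 m and z of the grasp point in the frame of tare_sensor between 0.015 and 0.075 m), for 1.5 s.
At the end, for the whole second after the job is handed in: The cover is shut to within 4 mm, the hand is more than 120 mm from both sensors, and the flask stands upright and still on the pan within 8 mm of where it was (value of joint cover below 0.004 m and distance between the grasp point and tare_sensor above 0.12 m and distance between the grasp point and print_sensor above 0.12 m and distance of pan_flask from where it was at the start of the episode below 0.008 m and angle between pan_flask's own z axis and vertical below 0.1 rad and linear speed of pan_flask below 0.02 m/s); the robot touches nothing.
It fails at once if the operating panel is touched (contact force between anything else and panel above 0.5 N).
It fails at once if the hand comes over the left-hand (print) sensor: within 30 mm sideways and less than 80 mm above it (horizontal distance between the grasp point and print_sensor below 0.03 m and z of the grasp point in the frame of print_sensor below 0.08 m).
It fails at once if the balance is pressed, or its grip bar pinched, with more than 38 N (contact force between any of the fingers, the arm and balance above 38 N).
It fails at once if the flask on the pan is lifted or moved by more than 8 mm (distance of pan_flask from where it was at the start of the episode above 0.008 m).
It fails at once if a thing beside the balance is moved, lifted or tipped (more than 10 mm or 0.2 rad) (distance of any of stoppered_flask, beaker, wash_bottle from where it was at the start of the episode above 0.01 m or angle between any of stoppered_flask, beaker, wash_bottle's own z axis and vertical above 0.2 rad).
It also fails if it takes over 51 s, if anything falls off the work surface, if the arm or the gripper's body presses on something with over 40 N, if the wrist force passes 120 N, or if a joint passes its speed limit or range.

## Robot

A 6-joint arm with a two-finger parallel gripper is mounted at the origin on the work surface. World frame = base frame: x ahead of the robot, y to its left, z up, the work surface at z = 0. Lengths are in mm, angles in rad, forces in N, time in s.
With the tool pointing down it reaches from about 275 to 825 mm from the base axis. Payload 4.9 kg.
Tool frame: the origin (TCP) lies on the centre line of the jaws, within the pads' length; the fingertips stand 11 mm ahead of it and the grasp point (between the pads) lies 8 mm behind it; z points along the fingers, y is the line along which they close (so a half turn about z gives the same grasp; the last joint's range is limited). The gripper opens to 85 mm and grips with 20 to 120 N. Pads are 22 mm wide; open, the fingers measure 114 mm over their backs; the gripper's body (76 mm by 85 mm) begins 54 mm behind the grasp point. The pads swing forward as they close: fully open they stand 13 mm farther back than shut.
Start: joints at [1.206, 0.326, -0.193, 1.052, 0, 1.437], TCP at [125.809, 535.435, 242.281] pointing down, gripper open.
Joint ranges: [-2.65, 2.65], [-0.97, 1.79], [-1.3, 1.35], [-1.93, 2.1], [-1.47, 1.37], [-3.14, 3.14]. Speed limits (rad/s): [2.57, 2.57, 3.14, 3.14, 3.14, 3.14].

## Interface

Orientations are given as a unit quaternion [x, y, z, w].
In Python, from workcell import manip gives the robot as it stands.
- The arm moves only by the shell command python3 -m jog 'ROWS' [FORCE]. ROWS is JSON, a list of rows, each a list of 3 entries, a list of its own where there are three numbers: the shift along the tool's x, y, z in cm, then the turn, a rotation vector about the tool's x, y, z in rad, then the opening, from 0 (shut) to 1 (fully open). A call has 1 to 5 rows; each row shifts and turns the commanded pose from where the row before left it, along the tool's axes as they then stand; what a row does not reach is not made up. A row lasts 1/8 s, in which the tool goes at most 62.5 mm and 10.7 degrees, less where a joint would pass 70% of its speed; a pose out of reach is approached as far as the arm can. A call with a gripper value outside its range is refused whole. The fingers move at their own pace and stop on an object; FORCE is the grip in N (left out, the last holds). Time passes only in rows, so rows that do not move let the fingers close. It gives the time, the measured TCP pose, the force, the opening and the grip force at its end, in the units of the state.
- manip.read_state(): the state, without advancing time (a new reading comes with each control period).
- manip.read_camera(name): name is "scene" or "top"; returns a dict with "pixels" (400x640x3 uint8, red, green, blue), "mtx" (3x3 intrinsics, pixels), "k1" (the pictures are not rectified: a ray, as slopes to the right and down, at radius r is drawn at 1 + k1 r^2 times it, then the intrinsics apply), "eye" and "rotation" of the camera in the world. Camera axes: x right, y down, z forward; pixel columns grow to the right and rows downward; lengths in mm; the calibration is good to about 2 mm. A picture is of the moment at which its call begins. There is no depth.
- manip.hand_in(): hands the job in; it is judged then, once.
The state is a dict: "time": time; "q": joint angles; "dq": joint speeds; "joint_efforts": joint torques, N m; "eef_pos": TCP position; "tool_rot": TCP orientation; "wrist_force": force on the tool from outside, world axes, zero at the start; "wrist_torque": the same for the moment, N m; "finger_gap": finger opening in mm; "finger_force": force on a finger pad.
Only numpy, scipy, OpenCV 4.12 (cv2) and the standard library are available. Lean on these libraries where they do the work, as an engineer would, in place of code of your own. Each camera call takes 0.05 s, during which the arm holds its last target. There are 200 camera calls.

## Working session

There is one attempt and no reset: what is moved stays moved. The work goes in short steps, Python scripts to look and compute and a shell command to move; the robot and the scene stay as the last step left them, time stands still between calls to the robot, and variables do not carry over. Pictures are saved under pics/ and viewed, at most 10 in all, crops included, and the job is handed in when it is done.

```bash
mkdir -p pics; cat > h.py <<'E'
import numpy as np, cv2
from workcell import manip
def cam(n):
    c=manip.read_camera(n); 
    return {k:(np.array(v) if k!='k1' else v) for k,v in c.items() if k in('pixels','mtx','k1','eye','rotation')}
def ray(c,uv):
    k=np.array([c['k1'],0,0,0.]); p=cv2.undistortPoints(np.array([[uv]],float),c['mtx'].astype(float),k)[0,0]
    return c['rotation']@np.array([p[0],p[1],1.])
def onz(c,uv,z):
    d=ray(c,uv); return c['eye']+d*(z-c['eye'][2])/d[2]
def proj(c,P):
    p=c['rotation'].T@(np.array(P,float)-c['eye']); s=p[:2]/p[2]; s=s*(1+c['k1']*(s@s))
    return (c['mtx']@np.array([s[0],s[1],1]))[:2]
E
python3 - <<'E'
from h import *
import pickle
for n in('scene','top'):
    c=cam(n); pickle.dump(c,open(n+'.pkl','wb')); cv2.imwrite(f'pics/{n}0.png',c['pixels'][:,:,::-1]); print(n,c['eye'],c['rotation'].round(3).tolist(),c['mtx'].tolist(),c['k1'])
print(manip.read_state())
E
```

```text
scene [ 194.6853095   374.04809876 1131.62161694] [-0.39, 0.887, -0.222, 0.105] [[476.421606326256, 0.0, 313.265734271791], [0.0, 476.421606326256, 195.82394376359565], [0.0, 0.0, 1.0]] -0.12949517710053435
top [ 370.58269454   58.70403782 1250.91475194] [0.709, -0.7, 0.066, -0.06] [[392.48138856839404, 0.0, 317.5061301689153], [0.0, 392.48138856839404, 195.46811211579816], [0.0, 0.0, 1.0]] 0.0005806858895515523
{'time': 0.1, 'q': array([ 1.20581576e+00,  3.26884470e-01, -1.93459342e-01,  1.05196495e+00,
        6.97251605e-08,  1.43659902e+00]), 'dq': array([-0.00156526, -0.00126233,  0.00263355,  0.00172782, -0.00043566,
        0.00043426]), 'joint_efforts': array([ 6.44010242e-05, -4.44239616e+01,  2.63038069e+01,  7.90053484e-03,
       -2.12726372e-04, -1.74079940e-06]), 'eef_pos': array([125.6225835 , 534.97134472, 241.581408  ]), 'tool_rot': array([ 1.15135690e-01,  9.93349486e-01, -7.32775218e-04, -1.86823386e-04]), 'wrist_force': array([0.47667494, 0.6462383 , 0.16511044]), 'wrist_torque': array([ 0.01686908, -0.06950874,  0.09310457]), 'finger_force': 0.0, 'finger_gap': 85.6213473540218}
```

View pics/scene0.png

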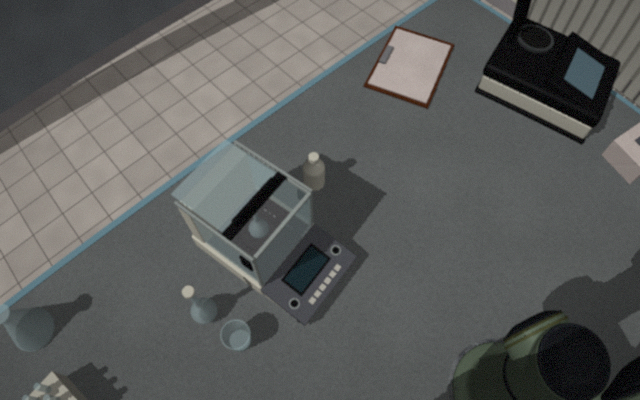

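View pics/top0.png

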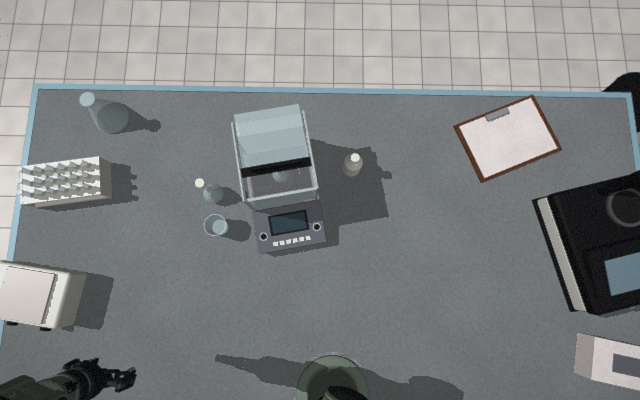

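The scene view shows the balance with its bar from (228,235) to (283,177), and the sensors at (336,250) (right) and (294,303) (left). In the top view the bar runs (241,172)-(311,164) and the sensors are at (317,227) (right) and (264,237) (left). The wash bottle is right of the balance, the stoppered flask and beaker are left.

```bash
cat > m.py <<'E'
from h import *
import pickle,sys
S=pickle.load(open('scene.pkl','rb'));T=pickle.load(open('top.pkl','rb'))
def dark(c,uv,r=7):
    g=cv2.cvtColor(c['pixels'],cv2.COLOR_RGB2GRAY).astype(float);u,v=uv
    p=g[v-r:v+r+1,u-r:u+r+1]; w=np.clip(p-np.median(p)-12,0,None)  # ring (bright)
    d=np.clip(np.median(p)-20-p,0,None)
    yy,xx=np.mgrid[v-r:v+r+1,u-r:u+r+1]
    return np.array([(d*xx).sum()/d.sum(),(d*yy).sum()/d.sum()])
def tri(a,b):
    da,db=ray(S,a),ray(T,b);A=np.stack([da,-db],1);t=np.linalg.lstsq(A,T['eye']-S['eye'],rcond=None)[0]
    p,q=S['eye']+da*t[0],T['eye']+db*t[1];return (p+q)/2,np.linalg.norm(p-q)
R={}
for n,a,b in(('tare',(336,250),(317,227)),('print',(294,303),(264,237))):
    a,b=dark(S,a),dark(T,b);print(n,a.round(1),b.round(1),onz(S,a,57).round(1),onz(T,b,57).round(1),tri(a,b)[0].round(1),tri(a,b)[1].round(1))
    R[n]=(onz(S,a,57)+onz(T,b,57))/2
d=R['print']-R['tare'];print('sep',np.linalg.norm(d));y=d/np.linalg.norm(d);yaw=np.arctan2(-y[0],y[1])
x=np.array([np.cos(yaw),np.sin(yaw),0]);y=np.array([-x[1],x[0],0]);O=(R['print']+R['tare'])/2+135*x;O[2]=0
print('yaw',yaw,'O',O)
# bar: dark strip; centreline in mask of each view
for n,c,box in(('S',S,(220,168,292,245)),('T',T,(232,155,318,182))):
    g=cv2.cvtColor(c['pixels'],cv2.COLOR_RGB2GRAY);x0,y0,x1,y1=box
    m=(g[y0:y1,x0:x1]<38).astype(np.uint8);k,l,st,ce=cv2.connectedComponentsWithStats(m);i=1+st[1:,4].argmax()
    pts=np.argwhere(l==i)[:,::-1]+[x0,y0];r=cv2.minAreaRect(pts.astype(np.float32));print(n,r)
    bx=cv2.boxPoints(r)
    for q in bx:
        P=onz(c,q,268);e=P-O;print(' ',q.round(1),P.round(1),'bal',(e@x).round(1),(e@y).round(1))
s=np.load if 0 else None
for op in(.04,.06,.085):
    print(op,[proj(c,O+x*(-42+op*1000)+[0,0,268]).round(1) for c in(S,T)])
big=[cv2.resize(c['pixels'][v:v+110,u:u+130],None,fx=3,fy=3,interpolation=cv2.INTER_CUBIC) for c,u,v in((S,220,165),(T,220,150))]
cv2.imwrite('pics/crop.png',np.hstack(big)[:,:,::-1])
E
python3 m.py
```

```text
Traceback (most recent call last):
  File "m.py", line 15, in <module>
    a,b=dark(S,a),dark(T,b);print(n,a.round(1),b.round(1),onz(S,a,57).round(1),onz(T,b,57).round(1),tri(a,b)[0].round(1),tri(a,b)[1].round(1))
                                                          ~~~^^^^^^^^
  File "h.py", line 10, in onz
    d=ray(c,uv); return c['eye']+d*(z-c['eye'][2])/d[2]
  File "h.py", line 8, in ray
    return c['rotation']@np.array([p[0],p[1],1.])
           ~~~~~~~~~~~~~^~~~~~~~~~~~~~~~~~~~~~~~~
ValueError: matmul: Input operand 1 has a mismatch in its core dimension 0, with gufunc signature (n?,k),(k,m?)->(n?,m?) (size 3 is different from 4)
```

Rotation is a quaternion; convert.

```bash
sed -i "1a from scipy.spatial.transform import Rotation as Ro" h.py
sed -i "s/c\['rotation'\]@/Ro.from_quat(c['rotation']).as_matrix()@/; s/c\['rotation'\].T@/Ro.from_quat(c['rotation']).as_matrix().T@/" h.py; python3 m.py
```

```text
tare [335.1 249.8] [316.9 225.3] [487.7  53.2  57. ] [493.5  50.5  57. ] [493.5  49.5  41.9] 3.6
print [293.9 303. ] [265.  235.1] [456.2 213.6  57. ] [462.  207.6  57. ] [463.2 210.3  31.5] 1.8
sep 161.84957006230934
yaw 0.19577607545060785 O [607.2955098  157.48221168   0.        ]
S ((253.4758758544922, 205.08969116210938), (12.124641418457031, 83.87593841552734), 41.6335334777832)
  [221.1 232.4] [610.6 257.9 268. ] bal 22.8 97.9
  [276.8 169.7] [646.5  81.4 268. ] bal 23.7 -82.3
  [285.9 177.8] [618.3  80.2 268. ] bal -4.3 -78.0
  [230.1 240.5] [584.5 255.1 268. ] bal -3.4 100.2
T ((275.5596008300781, 166.9678955078125), (8.524224281311035, 69.22183227539062), 80.13418579101562)
  [240.7 168.7] [615.4 249.7 268. ] bal 25.8 88.8
  [308.9 156.8] [649.4  74.8 268. ] bal 25.2 -89.3
  [310.4 165.2] [627.   70.7 268. ] bal 2.5 -89.0
  [242.2 177.1] [593.3 244.9 268. ] bal 3.3 88.5
0.04 [array([261.6, 203.7]), array([276.6, 173. ])]
0.06 [array([254.1, 198.7]), array([275.3, 165.5])]
0.085 [array([244.9, 192.4]), array([273.8, 156.3])]
```

View pics/crop.png

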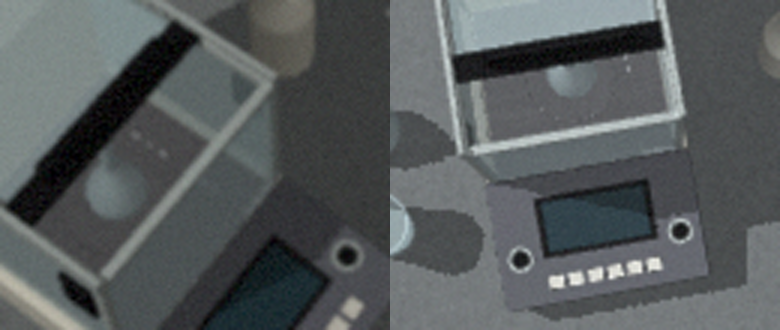

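The crop shows clear lenses at scene (335.5,250), (294,303) and top (316.7,226.7), (263,236.3), so the first blob centres were pulled by the display. The dark strip is the cover's full-width front rail with the raised 130 mm bar on it. I'll refine with tighter windows and read profiles across the bar.

```bash
cat > m2.py <<'E'
from h import *
import pickle
from scipy.ndimage import map_coordinates as mc
S=pickle.load(open('scene.pkl','rb'));T=pickle.load(open('top.pkl','rb'))
def lens(c,uv,r=5):
    g=cv2.cvtColor(c['pixels'],cv2.COLOR_RGB2GRAY).astype(float);u,v=uv
    yy,xx=np.mgrid[v-r:v+r+1,u-r:u+r+1];cu,cv=u,v
    p=g[v-r:v+r+1,u-r:u+r+1]
    for _ in range(8):
        near=np.hypot(xx-cu,yy-cv)<3.6;d=np.clip(75-p,0,None)*near;cu,cv=(d*xx).sum()/d.sum(),(d*yy).sum()/d.sum()
    return np.array([cu,cv])
R={}
for n,a,b in(('tare',(336,250),(317,227)),('print',(294,303),(263,236))):
    a,b=lens(S,a),lens(T,b);R[n]=[onz(S,a,57),onz(T,b,57)];print(n,a.round(1),b.round(1),R[n][0].round(1),R[n][1].round(1))
for k in(0,1,2):
    t,p=[(R[n][0]+R[n][1])/2 if k==2 else R[n][k] for n in('tare','print')]
    d=p-t;yaw=np.arctan2(-d[0],d[1]);x=np.array([np.cos(yaw),np.sin(yaw),0]);y=np.array([-x[1],x[0],0]);O=(p+t)/2+135*x;O[2]=0
    print('sep',np.linalg.norm(d).round(1),'yaw',yaw.round(4),'O',O.round(1))
np.savez('bal.npz',O=O,x=x,y=y,yaw=yaw,tare=t,prt=p)
xs=np.arange(-20,46,3)
print('x',xs.tolist())
for n,c in(('S',S),('T',T)):
    g=cv2.cvtColor(c['pixels'],cv2.COLOR_RGB2GRAY).astype(float)
    for yy in(-75,-40,0,40,75):
        q=np.array([proj(c,O+x*a+y*yy+[0,0,268]) for a in xs]);print(n,yy,mc(g,[q[:,1],q[:,0]],order=1).astype(int).tolist())
E
python3 m2.py
```

```text
tare [335.3 249.8] [316.3 226.5] [487.4  52.8  57. ] [489.9  52.4  57. ]
print [293.9 303. ] [263.1 236.1] [456.2 213.7  57. ] [458.8 213.4  57. ]
sep 163.9 yaw 0.1915 O [604.3 158.9   0. ]
sep 164.0 yaw 0.1912 O [606.9 158.5   0. ]
sep 164.0 yaw 0.1914 O [605.6 158.7   0. ]
x [-20, -17, -14, -11, -8, -5, -2, 1, 4, 7, 10, 13, 16, 19, 22, 25, 28, 31, 34, 37, 40, 43]
S -75 [105, 101, 106, 102, 92, 77, 40, 20, 13, 14, 16, 19, 16, 23, 62, 112, 126, 130, 129, 130, 129, 127]
S -40 [98, 96, 96, 100, 97, 91, 52, 17, 5, 11, 13, 6, 13, 21, 24, 58, 113, 133, 137, 135, 136, 137]
S 0 [74, 72, 68, 65, 76, 63, 32, 11, 10, 8, 5, 11, 11, 15, 18, 55, 110, 126, 129, 133, 134, 133]
S 40 [113, 116, 115, 110, 90, 67, 38, 16, 8, 2, 6, 4, 7, 13, 13, 57, 116, 127, 129, 132, 133, 133]
S 75 [72, 72, 72, 71, 70, 62, 32, 15, 16, 10, 17, 14, 10, 19, 67, 115, 124, 124, 127, 130, 130, 134]
T -75 [96, 97, 94, 97, 96, 95, 97, 94, 56, 22, 16, 16, 14, 26, 22, 22, 67, 139, 163, 163, 166, 165]
T -40 [94, 96, 97, 96, 96, 96, 96, 90, 51, 25, 20, 16, 11, 14, 33, 25, 65, 154, 166, 165, 163, 165]
T 0 [123, 130, 134, 139, 144, 145, 151, 152, 89, 22, 12, 5, 14, 16, 29, 31, 69, 139, 164, 164, 162, 165]
T 40 [92, 97, 95, 94, 95, 95, 95, 95, 41, 14, 10, 15, 12, 18, 27, 28, 68, 163, 162, 162, 163, 161]
T 75 [148, 147, 144, 142, 147, 147, 148, 144, 83, 34, 30, 24, 26, 27, 29, 31, 72, 145, 168, 169, 167, 167]
```

Sensor separation comes out 163.96 mm (should be 164), both views agree to 3 mm; the bar's rear face sits at balance x ≈ 27 (≈ 63 mm open, within range). Raise, turn square to the balance, shut the fingers.

```bash
python3 -m jog '[[[0,0,-2.5],[0,0,-0.1],0],[[0,0,-2.5],[0,0,-0.11],0],[[0,0,-2.5],[0,0,-0.11],0],[[0,0,-2],[0,0,-0.1],0],[[0,0,0],[0,0,0],0]]' 20
cat > w.py <<'E'
from h import *
b=np.load('bal.npz');s=manip.read_state();R=Ro.from_quat(s['tool_rot']);O,x,y=b['O'],b['x'],b['y'];p=s['eef_pos']
def bal(P):e=P-O;return np.array([e@x,e@y,e[2]]).round(1)
X=R.as_matrix();print('t',s['time'],'bal tcp',bal(p),'tip',bal(p+X[:,2]*11),'gap',s['finger_gap'].round(1),'F',s['wrist_force'].round(1))
W=np.stack([-x,y,[0,0,-1]],1);print('turn needed',(R.inv()*Ro.from_matrix(W)).as_rotvec().round(3))
for n,t in(('behind',(70,0,320)),('push',(70,0,263)),('tare',(-135,-82,88))):
    P=O+x*t[0]+y*t[1]+[0,0,t[2]];print(n,'tool shift cm',(X.T@(P-p)/10).round(2))
E
python3 w.py
```

```text
time: 0.72
eef_pos: [126.0, 536.1, 338.3]
tool_rot: [-0.094, 0.996, 0.001, 0.001]
wrist_force: [-0.8, 0.9, 0.6]
finger_gap: -0.0
finger_force: 0.0Traceback (most recent call last):
  File "w.py", line 4, in <module>
    X=R.as_matrix();print('t',s['time'],'bal tcp',bal(p),'tip',bal(p+X[:,2]*11),'gap',s['finger_gap'].round(1),'F',s['wrist_force'].round(1))
                                                                                      ^^^^^^^^^^^^^^^^^^^^^
AttributeError: 'float' object has no attribute 'round'
```

```bash
sed -i "s/s\['finger_gap'\].round(1)/round(s['finger_gap'],1)/" w.py; python3 w.py
```

```text
t 0.725 bal tcp [-399.1  461.7  338.3] tip [-399.   461.7  327.3] gap -0.0 F [-0.8  0.9  0.6]
turn needed [ 0.002  0.001 -0.003]
behind tool shift cm [-47.06 -46.01   1.8 ]
push tool shift cm [-47.05 -46.03   7.49]
tare tool shift cm [-26.55 -54.33  24.95]
```

```bash
python3 -m jog '[[[-3,-3,0],[0,0,0],0],[[-3.1,-3.1,0],[0,0,0],0],[[-3.1,-3.1,0],[0,0,0],0],[[-3.1,-3.1,0],[0,0,0],0],[[-3.1,-3.1,0],[0,0,0],0]]' && python3 -m jog '[[[-3.1,-3.1,0],[0,0,0],0],[[-3.1,-3.1,0],[0,0,0],0],[[-3.1,-3.1,0],[0,0,0],0],[[-3.1,-3.1,0],[0,0,0],0],[[-3.1,-3.1,0],[0,0,0],0]]' && python3 -m jog '[[[-3.1,-3.1,0],[0,0,0],0],[[-3.1,-3.1,0],[0,0,0],0],[[-3.1,-3.1,0],[0,0,0],0],[[-3.1,-3.1,0],[0,0,0],0],[[-3,0,0],[0,0,0],0]]'; python3 w.py
```

```text
time: 1.35
eef_pos: [306.6, 411.8, 335.8]
tool_rot: [-0.094, 0.996, -0.001, -0.001]
wrist_force: [0.1, 0.8, 0.7]
finger_gap: -0.2
finger_force: 0.0
time: 1.98
eef_pos: [488.0, 288.9, 335.6]
tool_rot: [-0.093, 0.996, -0.0, -0.001]
wrist_force: [0.5, 1.1, -0.3]
finger_gap: 0.1
finger_force: 0.0
time: 2.6
eef_pos: [663.2, 194.6, 335.3]
tool_rot: [-0.092, 0.996, -0.0, -0.001]
wrist_force: [0.7, -0.2, 0.2]
finger_gap: 0.1
finger_force: 0.0
t 2.6 bal tcp [ 63.3  24.3 335.3] tip [ 63.3  24.3 324.3] gap 0.1 F [ 0.7 -0.2  0.2]
turn needed [-0.001 -0.002 -0.008]
behind tool shift cm [-0.69 -2.43  1.53]
push tool shift cm [-0.7  -2.42  7.23]
tare tool shift cm [ 19.69 -10.77  24.79]
```

```bash
python3 -m jog '[[[-0.7,-2.4,0],[0,0,0],0],[[0,0,2],[0,0,0],0],[[0,0,2],[0,0,0],0],[[0,0,1],[0,0,0],0],[[0,0,0],[0,0,0],0]]'; python3 w.py; python3 - <<'E'
from h import *
c,d=cam('scene'),cam('top')
b=[cv2.resize(k['pixels'][v:v+140,u:u+130],None,fx=3,fy=3,interpolation=cv2.INTER_CUBIC) for k,u,v in((c,200,130),(d,215,110))]
cv2.imwrite('pics/c1.png',np.hstack(b)[:,:,::-1])
E
```

```text
time: 3.22
eef_pos: [672.6, 174.6, 286.3]
tool_rot: [-0.094, 0.996, -0.0, -0.001]
wrist_force: [-0.4, 0.1, -0.2]
finger_gap: 0.2
finger_force: 0.0
t 3.225 bal tcp [ 68.8   2.8 286.3] tip [ 68.7   2.8 275.3] gap 0.2 F [-0.4  0.1 -0.2]
turn needed [-0.    -0.002 -0.003]
behind tool shift cm [-0.12 -0.28 -3.37]
push tool shift cm [-0.13 -0.28  2.33]
tare tool shift cm [20.31 -8.53 19.88]
```

View pics/c1.png

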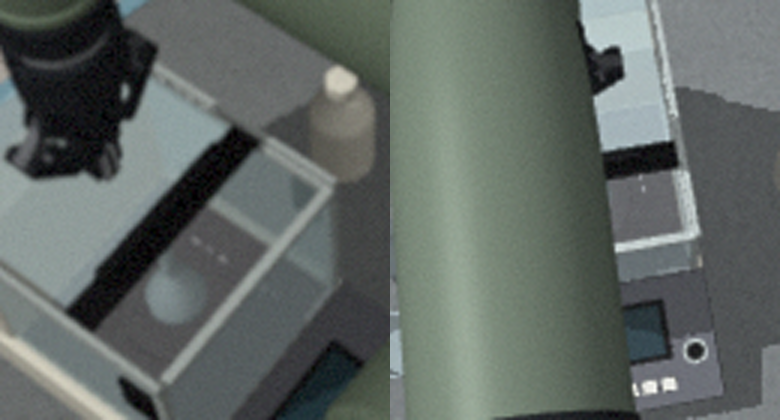

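The picture shows the hand (fingers around left-crop (70,165)) above the cover glass, well clear behind the bar. Descend so the tips are about 8 mm above the glass, then approach.

```bash
python3 -m jog '[[[0,-0.2,1],[0,0,0],0],[[0,0,0.7],[0,0,0],0],[[0,0,0.5],[0,0,0],0],[[0,0,0],[0,0,0],0],[[0,0,0],[0,0,0],0]]'; python3 w.py
```

```text
time: 3.95
eef_pos: [673.8, 173.1, 265.4]
tool_rot: [-0.094, 0.996, 0.0, 0.0]
wrist_force: [0.1, 0.3, -0.2]
finger_gap: -0.1
finger_force: 0.0
t 3.95 bal tcp [ 69.7   1.1 265.4] tip [ 69.7   1.1 254.4] gap -0.1 F [ 0.1  0.3 -0.2]
turn needed [-0.     0.    -0.002]
behind tool shift cm [-0.03 -0.11 -5.46]
push tool shift cm [-0.03 -0.11  0.24]
tare tool shift cm [20.46 -8.35 17.74]
```

```bash
python3 -m jog '[[[1,0,0],[0,0,0],0],[[1,0,0],[0,0,0],0],[[0.5,0,0],[0,0,0],0],[[0.5,0,0],[0,0,0],0],[[0.5,0,0],[0,0,0],0]]'; python3 w.py;  python3 -m jog '[[[0.5,0,0],[0,0,0],0],[[0.5,0,0],[0,0,0],0],[[0.5,0,0],[0,0,0],0],[[0.5,0,0],[0,0,0],0],[[0.5,0,0],[0,0,0],0]]'; python3 w.py
```

```text
time: 4.58
eef_pos: [639.6, 166.5, 265.6]
tool_rot: [-0.094, 0.996, 0.0, 0.001]
wrist_force: [2.1, 0.6, 0.3]
finger_gap: 0.2
finger_force: 0.7
t 4.575 bal tcp [ 34.8   1.2 265.6] tip [ 34.8   1.2 254.6] gap 0.2 F [2.1 0.6 0.3]
turn needed [ 0.     0.001 -0.002]
behind tool shift cm [-3.53 -0.11 -5.43]
push tool shift cm [-3.52 -0.11  0.27]
tare tool shift cm [16.99 -8.35 17.74]
time: 5.2
eef_pos: [614.5, 161.6, 265.3]
tool_rot: [-0.094, 0.996, -0.0, 0.0]
wrist_force: [1.1, 0.0, 1.0]
finger_gap: -0.2
finger_force: 0.7
t 5.2 bal tcp [  9.3   1.1 265.3] tip [  9.3   1.1 254.3] gap -0.2 F [1.1 0.  1. ]
turn needed [-0.     0.    -0.002]
behind tool shift cm [-6.07 -0.1  -5.47]
push tool shift cm [-6.07 -0.1   0.23]
tare tool shift cm [14.41 -8.34 17.73]
```

Pushing lightly (1–2 N), as expected. Continue, slowing before the stop (expected near TCP x ≈ -25).

```bash
python3 -m jog '[[[0.5,0,0],[0,0,0],0],[[0.5,0,0],[0,0,0],0],[[0.5,0,0],[0,0,0],0],[[0.5,0,0],[0,0,0],0],[[0.3,0,0],[0,0,0],0]]'; python3 -m jog '[[[0.2,0,0],[0,0,0],0],[[0.2,0,0],[0,0,0],0],[[0.2,0,0],[0,0,0],0],[[0.2,0,0],[0,0,0],0],[[0,0,0],[0,0,0],0]]'; python3 w.py
```

```text
time: 5.82
eef_pos: [591.8, 157.3, 265.3]
tool_rot: [-0.094, 0.996, -0.0, -0.0]
wrist_force: [1.1, -0.7, 0.9]
finger_gap: -0.3
finger_force: 0.7
time: 6.45
eef_pos: [584.0, 156.0, 265.2]
tool_rot: [-0.094, 0.996, 0.0, -0.0]
wrist_force: [0.4, -0.9, 0.1]
finger_gap: 0.1
finger_force: 0.2
t 6.45 bal tcp [-21.8   1.4 265.2] tip [-21.8   1.4 254.2] gap 0.1 F [ 0.4 -0.9  0.1]
turn needed [ 0.    -0.001 -0.002]
behind tool shift cm [-9.17 -0.12 -5.49]
push tool shift cm [-9.18 -0.12  0.21]
tare tool shift cm [11.3  -8.37 17.72]
```

```bash
python3 -m jog '[[[0.1,0,0],[0,0,0],0],[[0.1,0,0],[0,0,0],0],[[0.1,0,0],[0,0,0],0],[[0,0,0],[0,0,0],0]]'; python3 w.py|head -1;  python3 -m jog '[[[0.1,0,0],[0,0,0],0],[[0.1,0,0],[0,0,0],0],[[0,0,0],[0,0,0],0]]'|grep force; python3 w.py|head -1
```

```text
time: 6.95
eef_pos: [581.2, 155.4, 265.2]
tool_rot: [-0.094, 0.996, 0.0, -0.0]
wrist_force: [-0.3, -0.2, -0.6]
finger_gap: 0.4
finger_force: 0.4
t 6.95 bal tcp [-24.6   1.4 265.2] tip [-24.6   1.4 254.2] gap 0.4 F [-0.3 -0.2 -0.6]
wrist_force: [5.3, 2.7, -3.4]
finger_force: 2.6
t 7.325 bal tcp [-25.6   1.4 265.3] tip [-25.6   1.4 254.3] gap 0.4 F [ 5.3  2.7 -3.4]
```

```bash
python3 -m jog '[[[0.1,0,0],[0,0,0],0],[[0,0,0],[0,0,0],0],[[0,0,0],[0,0,0],0]]'|grep force; python3 w.py|head -1; python3 - <<'E'
from h import *
c=cam('scene')
cv2.imwrite('pics/c2.png',cv2.resize(c['pixels'][130:300,180:380],None,fx=3,fy=3,interpolation=cv2.INTER_CUBIC)[:,:,::-1])
E
```

```text
wrist_force: [7.4, 2.8, -5.0]
finger_force: 3.9
t 7.7 bal tcp [-25.7   1.4 265.3] tip [-25.6   1.4 254.3] gap -0.2 F [ 7.4  2.8 -5. ]
```

View pics/c2.png

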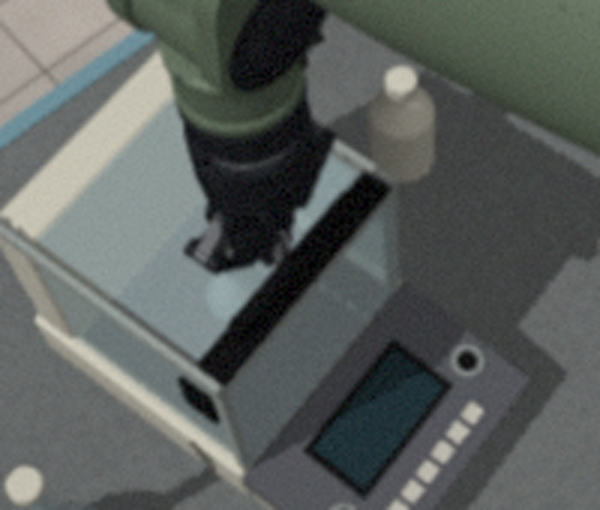

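Cover is at its stop: the force rises with no motion, the TCP at x -25.7 matches the bar shut (-36 + 11), and the picture shows the bar at the front glass. Now back off, lift and go over to the tare sensor.

```bash
python3 -m jog '[[[-0.4,0,0],[0,0,0],0],[[-0.6,0,0],[0,0,0],0],[[0,0,-2],[0,0,0],0],[[0,0,-3],[0,0,0],0],[[0,0,-2],[0,0,0],0]]'|grep force; python3 -m jog '[[[0,-2.5,0],[0,0,0],0],[[0,-3,0],[0,0,0],0],[[2,-2.8,0],[0,0,0],0],[[3,0,0],[0,0,0],0],[[3,0,0],[0,0,0],0]]' |grep force; python3 -m jog '[[[2.5,0,0],[0,0,0],0],[[2,0,0],[0,0,0],0],[[0,0,0],[0,0,0],0],[[0,0,0],[0,0,0],0]]'|grep force;python3 w.py
```

```text
wrist_force: [0.9, -0.0, -0.5]
finger_force: 0.0
wrist_force: [0.2, -0.0, 1.5]
finger_force: 0.0
wrist_force: [-0.4, -0.1, 0.4]
finger_force: 0.0
t 9.5 bal tcp [-141.9  -81.6  335.5] tip [-141.9  -81.6  324.5] gap 0.2 F [-0.4 -0.1  0.4]
turn needed [-0.     0.001 -0.002]
behind tool shift cm [-21.17   8.2    1.56]
push tool shift cm [-21.17   8.21   7.26]
tare tool shift cm [-0.68 -0.04 24.75]
```

```bash
python3 -m jog '[[[0.2,0,4],[0,0,0],0],[[0,0,5],[0,0,0],0],[[0,0,5],[0,0,0],0],[[0,0,4],[0,0,0],0],[[0,0,2],[0,0,0],0]]'|grep force; python3 -m jog '[[[0.2,0,1],[0,0,0],0],[[0,0,0],[0,0,0],0],[[0,0,0],[0,0,0],0]]'|grep force;python3 w.py; python3 - <<'E'
from h import *
c=cam('scene')
cv2.imwrite('pics/c3.png',cv2.resize(c['pixels'][130:330,200:400],None,fx=3,fy=3,interpolation=cv2.INTER_CUBIC)[:,:,::-1])
E
```

```text
wrist_force: [0.2, 0.4, -0.5]
finger_force: 0.0
wrist_force: [-0.3, -0.5, -0.2]
finger_force: 0.0
t 10.5 bal tcp [-145.6  -81.7  126.2] tip [-145.6  -81.7  115.2] gap 0.3 F [-0.3 -0.5 -0.2]
turn needed [-0.     0.002 -0.002]
behind tool shift cm [-21.57   8.2  -19.35]
push tool shift cm [-21.56   8.21 -13.65]
tare tool shift cm [-1.05 -0.03  3.82]
```

View pics/c3.png

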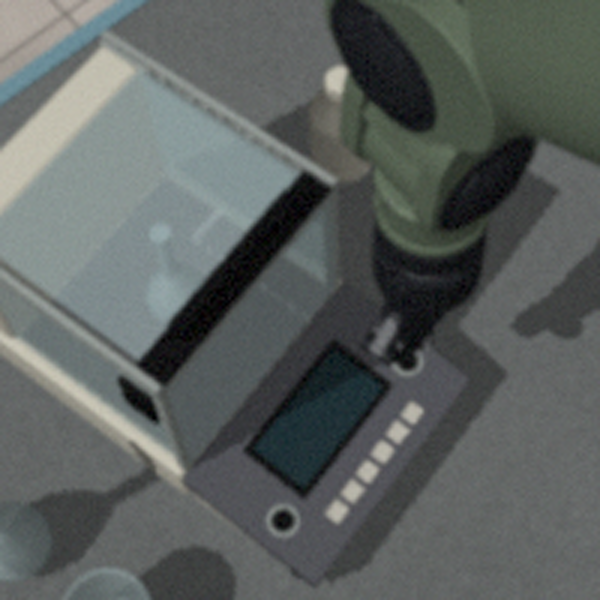

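The picture shows the cover still shut, the flask standing, and the fingertips above the right-hand lens (407,358). Correct 8 mm rearward, lower to ~2 cm and hold over 2 s.

```bash
python3 -m jog '[[[-0.9,0,1],[0,0,0],0],[[0,0,1.2],[0,0,0],0],[[0,0,1],[0,0,0],0],[[0,0,0.5],[0,0,0],0],[[0,0,0],[0,0,0],0]]'|grep force; python3 w.py|grep -E 'bal|tare'; for i in 1 2 3 4; do python3 -m jog '[[[0,0,0],[0,0,0],0],[[0,0,0],[0,0,0],0],[[0,0,0],[0,0,0],0],[[0,0,0],[0,0,0],0],[[0,0,0],[0,0,0],0]]'|grep -E 'time|wrist'; done; python3 w.py|grep bal
```

```text
wrist_force: [0.1, 0.2, 0.1]
finger_force: 0.0
t 11.175 bal tcp [-138.1  -81.4   87.7] tip [-138.1  -81.4   76.7] gap 0.4 F [0.1 0.2 0.1]
tare tool shift cm [-0.31 -0.06 -0.03]
time: 11.8
wrist_force: [0.2, 0.4, -0.8]
time: 12.42
wrist_force: [0.2, 0.4, -0.2]
time: 13.05
wrist_force: [-0.2, 0.4, -0.3]
time: 13.68
wrist_force: [0.8, 0.6, 0.3]
t 13.675 bal tcp [-137.5  -81.5   88.3] tip [-137.5  -81.5   77.3] gap -0.3 F [0.8 0.6 0.3]
```

Held 2.5 s. Withdraw up and back toward the operator.

```bash
python3 -m jog '[[[0,0,-2],[0,0,0],0],[[0,0,-4],[0,0,0],0],[[0,0,-5],[0,0,0],0],[[0,0,-5],[0,0,0],0],[[2,0,-4],[0,0,0],0]]'|grep wrist; python3 -m jog '[[[4,0,0],[0,0,0],0],[[4,0,0],[0,0,0],0],[[3,0,0],[0,0,0],0],[[0,0,0],[0,0,0],0],[[0,0,0],[0,0,0],0]]'|grep wrist; python3 -m jog '[[[0,0,0],[0,0,0],0],[[0,0,0],[0,0,0],0]]'|grep wrist; python3 w.py|grep bal; python3 - <<'E'
from h import *
c=cam('scene')
cv2.imwrite('pics/c4.png',c['pixels'][:,:,::-1])
E
```

```text
wrist_force: [0.1, 0.3, -0.0]
wrist_force: [-0.6, -0.3, 0.1]
wrist_force: [0.7, 0.8, 0.7]
t 15.175 bal tcp [-267.   -81.3  288.1] tip [-267.   -81.3  277.1] gap 0.2 F [0.7 0.8 0.7]
```

View pics/c4.png

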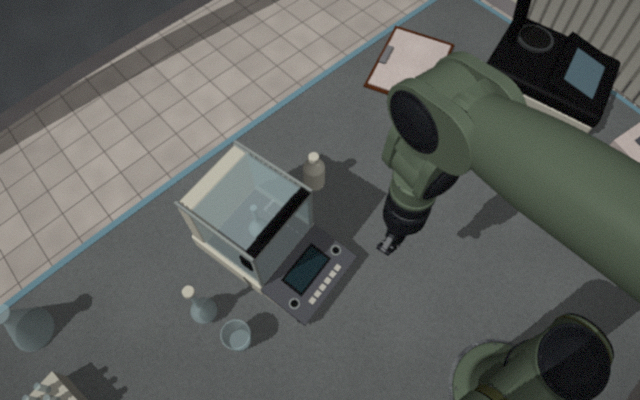

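The picture shows the hand clear at (388,245), the cover shut (bar at (280,222)), and the flask, beaker, bottle and pan flask in their places.

```bash
python3 -c "from workcell import manip; print(manip.hand_in())"
```

```text
the job is handed in; nothing more can be done
None
```

The job is handed in, with no verdict returned: I pushed the cover to its stop at about 8 N, held the fingertips about 2 cm above the tare sensor for 2.5 s without touching the panel, then drew the hand well clear; the last picture shows the flask and the things beside the balance still in place.

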